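# Set the bias fence of the slicing board to 30 degrees

## Task

The baguette is to be cut on the bias: slacken the wing knob that clamps the swinging fence of the slicing board until the clamp no longer bears at all, then swing the fence until its pointer stands on the 30 degree line, the third long line counted from the back of the board. Tighten the knob again there, and only there, finger-tight by feel (about 0.6 N m): firm, but not wrenched down. Then let go, and leave the other things as they stand.

Things in the scene. Friction and masses are not known exactly. Their poses are not given: they have to be found in the camera images.
- slicing_board: Wooden slicing board, fixed, 210 (its x) x 280 (its y) mm, top 22 mm above the worktop. Origin: centre of its underside; x points to its back edge (away from the robot at yaw 0), y to its left end, with the knife slot, z up. The fence pivots near the back left corner, at x +80, y +100 mm.
- scale_plate: Metal sector let into the board, its top 24 mm (+-1) above the worktop. Origin under the fence's pivot, at worktop height; axes as the board's. 185 to 206 mm from the pivot it has long black lines at 0, 15, 30, 45, 60 degrees, short ones every 5. 0 is the line towards the board's -y, parallel to its back edge; angles grow clockwise seen from above, the outer end coming towards the robot.
- fence (a joint): Angle of the swinging fence, rad, clockwise positive seen from above: 0 on the 0 degree line, 0.524 with the pointer on the 30 degree line; range -0.03 to 1.08. With the clamp slack it swings stiffly (about 0.12 N m) and stays where it is left; it may be pushed, or led by the knob that rides on it. Under a bearing clamp it holds.
- pivot (a point): Top of the fence's steel tongue at the pivot bolt, on the vertical swing axis, 30 mm above the worktop. Tongue: 32 mm wide, 5 mm thick. The upright aluminium fence on it is 14 mm thick, reaches from 13 to 85 mm from the pivot; its top is 60 mm above the worktop. Axes turn with the fence: -y points from the pivot to the pointer.
- pointer (a point): Pointed tip of the tongue, on its top face, 183 mm from the pivot and 30 mm above the worktop.
- mark_30 (a point): Inner end of the 30 degree line on the scale plate, 185.5 mm from the pivot: with the fence set, the pointer stands 2.5 mm inside this point, on the line from the pivot.
- knob_grip (a point): Centre of the black wing of the clamp knob, on the knob's vertical axis, 150 mm from the pivot, 53 mm above the worktop. The wing is a bar 50 mm long (its x), 14 mm thick (its y), 26 mm high (40 to 66 mm above the worktop); it does not rise as it turns. Clockwise seen from above tightens. It was left harder or softer each time: 0.3 to 1.4 rad anticlockwise frees it.
- clamp_pad: Friction disc, 32 mm, hidden under the tongue below the knob; it presses on the scale plate. Origin on the knob's axis. The slack knob turns with 0.03 N m; where the pad begins to bear varies and must be felt: from there tightening torque grows by about 0.9 N m and pad force by about 60 N per rad. Finger-tight is 0.5 to 0.7 N m (about 35 N); it stays as turned when let go.
- lemon: A lemon, 83 x 58 x 58 mm, on the worktop beside the left end of the board. Origin: centre of its underside.
- mug: A white mug, 92 x 123 x 95 mm, behind the board on the left. Origin: centre of its underside.
- honey_jar: A honey jar with a red lid, 60 mm wide, 85 mm high, behind the board. Origin: centre of its underside.
- pepper_mill: A wooden pepper mill, 58 mm wide, 170 mm high, at the back on the right. Origin: centre of its underside.
- baguette: A short baguette, 190 x 66 x 66 mm, on the worktop to the right of the board. Origin: centre of its underside.

How it is judged:
On the way, in this order (a step that is already met when the one before it is completed fails the run):
1. the clamp is slackened: its pad no longer presses on the scale plate (under 3 N) (contact force between clamp_pad and scale_plate below 3 N), for 0.2 s.
2. the pointer stands on the 30 degree line (within 1.5 degrees) (value of joint fence between 0.4974 and 0.5498 rad), for 0.2 s.
At the end, for the whole second after the job is handed in: the fence rests with its pointer within 1.5 degrees of the 30 degree line, and the clamp presses on the scale plate with 22 to 52 N (finger-tight, about 0.4 to 0.8 N m at the knob) (all of step 2 and contact force between clamp_pad and scale_plate between 22 and 52 N and velocity of joint fence between -0.02 and 0.02 rad/s); the robot touches nothing.
It fails at once if the clamp bears (over 12 N) with the fence away from both its start (12 mm at the pointer) and the 30 degree line (3.4 degrees) (contact force between clamp_pad and scale_plate above 12 N and distance of pointer from where it was at the start of the episode above 0.012 m and (value of joint fence below 0.464 rad or value of joint fence above 0.583 rad)).
It fails at once if the knob is wrenched down: the clamp presses with over 110 N (contact force between clamp_pad and scale_plate above 110 N).
It fails at once if a bystander is moved by more than 25 mm (distance of any of lemon, mug, honey_jar, pepper_mill, baguette from where it was at the start of the episode above 0.025 m).
It also fails if it takes over 51 s, if anything falls off the work surface, if the arm or the gripper's body presses on something with over 40 N, if the wrist force passes 120 N, or if a joint passes its speed limit or range.

## Robot

A 6-joint arm with a two-finger parallel gripper is mounted at the origin on a cart in front of the work surface, level with it; the furniture and walls round the work are solid. World frame = base frame: x ahead of the robot, y to its left, z up, the work surface at z = 0. Lengths are in m, angles in rad, forces in N, time in s.
With the tool pointing down it reaches from about 0.225 to 0.875 m from the base axis. Payload 3.4 kg.
Tool frame: the origin (TCP) lies on the centre line of the jaws, within the pads' length; the fingertips stand 17 mm ahead of it and the grasp point (between the pads) lies 2 mm behind it (nose_length is the distance from the TCP to the fingertips, in m); z points along the fingers, y is the line along which they close (so a half turn about z gives the same grasp; the last joint's range is limited). The gripper opens to 85 mm and grips with 20 to 120 N. Pads are 22 mm wide; open, the fingers measure 114 mm over their backs; the gripper's body (76 mm by 85 mm) begins 54 mm behind the grasp point. The pads swing forward as they close: fully open they stand 13 mm farther back than shut.
Start: joints at [1.222, 0.276, 1.505, -0, 1.361, -0.121], TCP at [0.13, 0.56, 0.248] pointing down, gripper open.
Joint ranges: [-2.89, 2.89], [-0.75, 2.08], [0.22, 2.7], [-1.18, 4.32], [0.11, 2.71], [-2.7, 2.7]. Speed limits (rad/s): [2.57, 2.57, 3.14, 3.14, 3.14, 3.14].

## Interface

Orientations are given as a unit quaternion [w, x, y, z].
In Python, from rig import get_state, get_image, sign_off, find_in, place_of, nose_length gives the robot as it stands.
- The arm moves only by the tool apply_moves, never from a script. Its argument "deltas" is one flat list of numbers, 5 for each row, row after row: the finger opening in mm, from 0 to 85.4, then the shift along the tool's x, y, z in mm, then the turn about the tool's z in degrees. A call has 1 to 12 rows; each row is the pose to reach, as a shift and turn from the pose commanded when the call began, along the tool's axes at that moment; what a row does not reach only later rows make up. A row lasts 1/12 s, in which the tool goes at most 41.7 mm and 7.16 degrees, less where a joint would pass 70% of its speed; a pose out of reach is approached as far as the arm can. A call with a gripper value outside its range is refused whole. The fingers move at their own pace and stop on an object; "squeeze" is the grip in N (left out, the last holds). Time passes only in rows, so rows that repeat a pose let the fingers close. It gives the time, the measured TCP pose, the force, the opening and the grip force at its end, in the units of the state.
- get_state(): the state, without advancing time (a new reading comes with each control period).
- get_image(name): name is "scene" or "top" or "wrist"; returns a dict with "frame" (420x560x3 uint8, red, green, blue), "K" (3x3 intrinsics, pixels), "position" and "orientation" of the camera in the world. Camera axes: x right, y down, z forward; pixel columns grow to the right and rows downward; lengths in m; the calibration is good to about 2 mm. The wrist camera is an equidistant fisheye: a pixel r from the principal point sees the ray r / f radians off the axis. A picture is of the moment at which its call begins. There is no depth.
- sign_off(): hands the job in; it is judged then, once.
Trained networks look in a picture, given as the dict that the camera call returned (one of the last four; its "shot" number tells which), for a name from the list of things; names that differ only in an ending like _2 or _b are one class to them, and where a whole thing is asked for, a point or a joint stands for the part that bears it (a point fixed in the world has none). Each returns a list of dicts, best first, with "score" (0 to 1); they miss things now and then, are a little off and sometimes report something else, mostly with a low value. They report only what shows in the picture. A call takes as long as a camera call.
- find_in(query, picture): "point" ([column, row] in pixels, amid what is visible of it).
- place_of(query, picture): "point" ([column, row] in pixels: a listed point, or the origin of a listed thing).
The state is a dict: "clock": time; "qpos": joint angles; "qd": joint speeds; "effort": joint torques, N m; "position": TCP position; "ee_rot": TCP orientation; "contact_force": force on the tool from outside, world axes, zero at the start; "moment": the same for the moment, N m; "width": finger opening in m; "gripper_force": force on a finger pad.
Only numpy, scipy, OpenCV 4.12 (cv2) and the standard library are available. Lean on these libraries where they do the work, as an engineer would, in place of code of your own. Each camera call takes 0.05 s, during which the arm holds its last target. There are 200 camera calls.

## Working session

There is one attempt and no reset: what is moved stays moved. The work goes in short steps, Python scripts to look and compute and a tool call to move; the robot and the scene stay as the last step left them, time stands still between calls to the robot, and variables do not carry over. Pictures are saved under pics/ and viewed, at most 10 in all, crops included, and the job is handed in when it is done.

Besides the shell and the picture viewer there is one more tool, called as name(argument=value, ...) on one line, values as JSON. apply_moves: Moves the arm, as the interface text tells. Its arguments: {"type":"object","properties":{"deltas":{"type":"array"},"squeeze":{"type":"number"}},"required":["deltas"]}

```bash
mkdir -p pics
cat > h.py <<'E'
import numpy as np,cv2
from scipy.spatial.transform import Rotation as R
from rig import *
def rot(q): return R.from_quat([q[1],q[2],q[3],q[0]]).as_matrix()
def ray(p,px,fish=False):
    K=p["K"]; x=(px[0]-K[0][2])/K[0][0]; y=(px[1]-K[1][2])/K[1][1]
    if fish:
        r=np.hypot(x,y); d=np.array([x/r*np.sin(r),y/r*np.sin(r),np.cos(r)]) if r>1e-9 else np.array([0,0,1.])
    else: d=np.array([x,y,1.])
    return rot(p["orientation"])@d
def at_z(p,px,z,fish=False):
    d=ray(p,px,fish); c=np.array(p["position"]); return c+d*(z-c[2])/d[2]
def save(p,n): cv2.imwrite("pics/"+n,cv2.cvtColor(p["frame"],cv2.COLOR_RGB2BGR))
Z=dict(slicing_board=0,scale_plate=0,pivot=.03,pointer=.03,mark_30=.024,knob_grip=.053,clamp_pad=.024,lemon=0,mug=0,honey_jar=0,pepper_mill=0,baguette=0)
E
python3 - <<'E'
from h import *
np.set_printoptions(precision=4,suppress=True)
s=get_state();print(s)
for cam in("top","scene","wrist"):
    p=get_image(cam);save(p,cam+"0.png");print(cam,p["position"],p["K"][0][0])
    for n in Z:
        r=place_of(n,p)[:1]
        for a in r: print(n,round(a["score"],2),np.round(a["point"],1),at_z(p,a["point"],Z[n],cam=="wrist"))
a,b=[cv2.imread(f"pics/{c}0.png") for c in("top","scene")]
print(nose_length() if callable(nose_length) else nose_length)
E
```

```text
{'clock': 0.0, 'qpos': array([ 1.222 ,  0.2766,  1.5061,  0.    ,  1.3607, -0.121 ]), 'qd': array([-0.0014,  0.0001,  0.0005, -0.0016, -0.0015,  0.0011]), 'effort': array([ -0.0016, -41.677 , -24.5806,  -0.0005,   0.0109,   0.    ]), 'position': array([0.1297, 0.5597, 0.2474]), 'ee_rot': array([-0.0002,  0.1137,  0.9935, -0.0009]), 'contact_force': array([ 0.4787, -0.054 ,  0.5541]), 'moment': array([-0.0376,  0.024 ,  0.0032]), 'gripper_force': 0.0, 'width': 0.0855348812106472}
top [ 0.5198 -0.0268  0.9809] 445.38538286091597
slicing_board 0.82 [240.5 247.4] [0.5777 0.0268 0.    ]
pivot 0.56 [191.9 217.7] [0.6372 0.1301 0.03  ]
pointer 0.79 [246.5 280.7] [0.5062 0.0105 0.03  ]
mark_30 0.9 [271.6 254.3] [ 0.5629 -0.0413  0.024 ]
knob_grip 0.83 [236.5 270.5] [0.527  0.0307 0.053 ]
lemon 0.86 [156.8 266.1] [ 0.5339  0.2054 -0.    ]
pepper_mill 0.78 [393.5 214.3] [ 0.659  -0.3143  0.    ]
baguette 0.86 [412.2 271.3] [ 0.5321 -0.3546  0.    ]
scene [-0.0913  0.2753  0.5403] 390.9730184404689
slicing_board 0.8 [256.1 239.8] [0.5757 0.0141 0.    ]
scale_plate 0.53 [275.  245.3] [ 0.5408 -0.0177  0.    ]
pivot 0.69 [200.8 223.3] [0.644  0.1224 0.03  ]
pointer 0.93 [271.9 245.1] [0.5088 0.0044 0.03  ]
mark_30 0.89 [283.7 229.2] [ 0.5596 -0.047   0.024 ]
knob_grip 0.73 [256.3 232.6] [0.5336 0.0301 0.053 ]
lemon 0.57 [174.9 272. ] [0.5371 0.2065 0.    ]
mug 0.85 [149.8 219.3] [0.75   0.2234 0.    ]
honey_jar 0.57 [215.8 206.4] [0.7476 0.0581 0.    ]
pepper_mill 0.61 [356.3 194.5] [ 0.6641 -0.3175  0.    ]
baguette 0.55 [397.8 216.5] [ 0.5316 -0.3534  0.    ]
wrist [0.0584 0.5765 0.374 ] 325.19226210127806
0.017
```

View pics/top0.png

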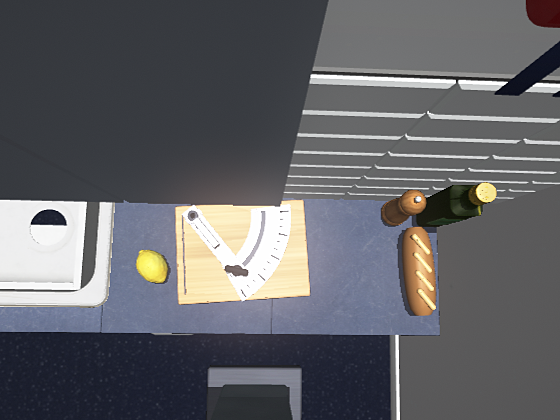

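View pics/scene0.png

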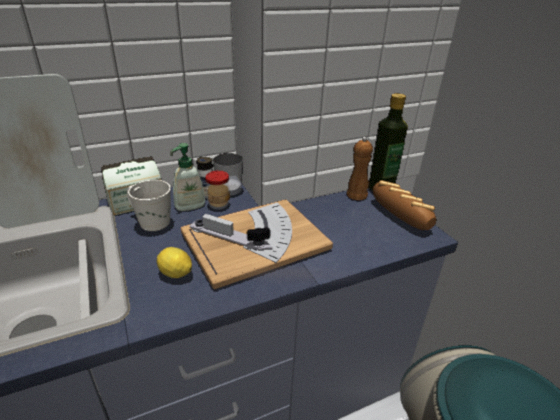

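The top view shows the black wing at about (236,270), the pivot at (192,217) and the pointer at about (245,297), near the board's front edge. The network placed the pointer at (246,281), which needs a check from near. The scene view agrees: fence at roughly 50°, board yawed about +5°, wing roughly along world y. I'll move above the knob now.

apply_moves(deltas=[85,-26,-21,3,4,85,-52,-43,5,9,85,-78,-64,8,13,85,-103,-86,11,18,85,-128,-107,14,22,85,-154,-129,16,27,85,-179,-150,19,31,85,-205,-172,22,36,85,-230,-193,25,40,85,-255,-213,25,44], squeeze=40)

```text
clock: 2.78
position: [0.3305, 0.2934, 0.223]
ee_rot: [-0.0, 0.479, 0.878, -0.0]
contact_force: [1.7, 0.5, -0.1]
width: 0.0849
gripper_force: 0.0
```

```bash
cat >> h.py <<'E'
def plan(x,y,z,ty=None):
    "delta in tool axes (mm, deg) to world x,y,z and tool-y yaw ty (rad)"
    s=get_state();M=rot(s["ee_rot"]);d=M.T@(np.array([x,y,z])-s["position"])*1000
    y0=np.arctan2(M[1,1],M[0,1]);t=0 if ty is None else -((ty-y0+np.pi/2)%np.pi-np.pi/2)
    print("clock",s["clock"],"pos",np.round(s["position"],4),"tyaw",round(y0,3),"q6",round(s["qpos"][5],3),"delta",np.round(d,1),"turn",round(np.degrees(t),1))
E
python3 -c "
from h import *
plan(.53,.03,.2,-.2)"
```

```text
clock 2.7833 pos [0.3305 0.2934 0.223 ] tyaw 0.572 q6 -0.003 delta [-329.5   25.3   23. ] turn 44.2
```

apply_moves(deltas=[85,-33,3,2,5,85,-66,5,5,9,85,-99,8,7,13,85,-132,10,9,18,85,-165,13,12,22,85,-198,15,14,27,85,-231,18,16,31,85,-264,20,18,36,85,-297,23,21,40,85,-330,25,23,44,85,-330,25,23,44])

```text
clock: 3.7
position: [0.5348, 0.027, 0.1999]
ee_rot: [0.002, 0.774, 0.633, 0.0]
contact_force: [0.2, 0.3, 1.0]
width: 0.0852
gripper_force: 0.0
```

Run:
```python
from h import *
p=get_image("wrist");save(p,"w1.png")
print(p["position"])
for n in ("pivot","pointer","mark_30","knob_grip"):
    for a in place_of(n,p)[:1]: print(n,round(a["score"],2),np.round(a["point"],1),at_z(p,a["point"],Z[n],True))
plan(.53,.03,.2,-.2)
```

```text
[0.54873336 0.09904222 0.32535727]
pivot 0.83 [369.8  73.9] [0.64149334 0.12661022 0.03      ]
pointer 0.57 [245.3 222.4] [0.50049726 0.01033434 0.03      ]
mark_30 0.75 [316.3 253.6] [ 0.56232195 -0.03828962  0.024     ]
knob_grip 0.9 [265.9 205.8] [0.52527788 0.02843947 0.053     ]
clock 3.95 pos [0.5298 0.0326 0.2003] tyaw -0.192 q6 0.122 delta [-2.5  0.7  0.3] turn 0.5
```

View pics/w1.png

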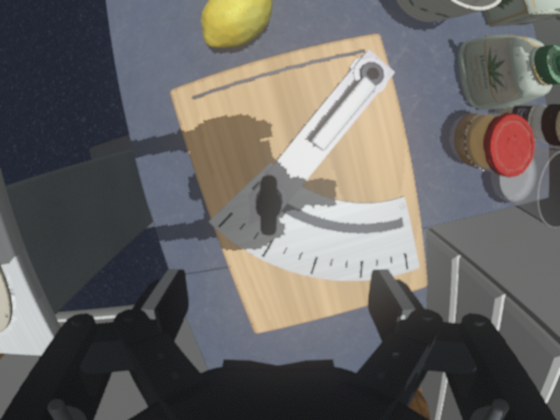

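The wrist view shows the wing centred near (268,205), almost vertical in the picture; pivot bolt (371,73), pointer about (245,222) between the 60° line (226,220) and 45° line (267,248), 30° line at (315,262). The network points agree. I'll get the wing's yaw by threshold.

Run:
```python
from h import *
p=get_image("wrist");g=p["frame"].max(2)
m=np.zeros_like(g);m[165:245,240:295]=(g[165:245,240:295]<50)
n,l,st,c=cv2.connectedComponentsWithStats(m);k=1+st[1:,4].argmax();print(st[k],c[k])
ys,xs=np.nonzero(l==k)
P=np.array([at_z(p,(x,y),.063,True)[:2] for x,y in zip(xs,ys)],np.float32)
(ctr,sz,an)=cv2.minAreaRect(P);print(ctr,sz,an)
u,s,v=np.linalg.svd(P-P.mean(0),full_matrices=False);print("axis",v[0],"yaw ty",np.arctan2(v[1][1],v[1][0]))
plan(.5265,.029,.2)
```

```text
Traceback (most recent call last):
ValueError: attempt to get argmax of an empty sequence
```

Run:
```python
from h import *
g=cv2.imread("pics/w1.png").max(2);print(g[205,255:285],g[195,255:285])
p=get_image("wrist");
for T in (60,66,75):
    g=p["frame"].max(2)
    m=np.zeros_like(g);m[165:245,240:295]=(g[165:245,240:295]<T)
    n,l,st,c=cv2.connectedComponentsWithStats(m)
    if n<2: continue
    k=1+st[1:,4].argmax();print(T,st[k],c[k])
    ys,xs=np.nonzero(l==k)
    P=np.array([at_z(p,(x,y),.063,True)[:2] for x,y in zip(xs,ys)],np.float32)
    print(cv2.minAreaRect(P))
    v=np.linalg.svd(P-P.mean(0),full_matrices=False)[2];print("axis",v[0],"yaw ty",np.arctan2(v[1][1],v[1][0]))
plan(.5265,.029,.2)
```

```text
[101  77  62  59  58  61  60  60  61  62  62  63  64  63  64  65  65  66
  66  67  68  69  68  70  69  78 100 119 127 125] [114  98  81  70  64  61  59  60  60  62  61  62  63  64  65  64  64  66
  67  67  68  68  71  76  79  86  99 118 129 130]
66 [265 184  11  36 194] [269.57731959 203.87113402]
((0.5244961380958557, 0.039893947541713715), (0.030352694913744926, 0.007687776815146208), 75.15304565429688)
axis [-0.33382416 -0.94263536] yaw ty -0.34035757
75 [264 182  24  57 879] [275.16723549 208.02047782]
((0.5276422500610352, 0.03136235848069191), (0.049132928252220154, 0.019307816401124), 78.32930755615234)
axis [-0.24070622 -0.97059804] yaw ty -0.24309337
clock 4.05 pos [0.5299 0.0328 0.2005] tyaw -0.191 q6 0.122 delta [-4.4 -2.7  0.5] turn 0.0
```

apply_moves(deltas=[85,-1,-1,30,1,85,-3,-3,60,1.5,85,-3,-3,90,1.5,85,-3,-3,115,1.5,85,-3,-3,135,1.5,85,-3,-3,145,1.5,50,-3,-3,145,1.5,30,-3,-3,145,1.5,20,-3,-3,145,1.5,5,-3,-3,145,1.5,5,-3,-3,145,1.5,5,-3,-3,145,1.5], squeeze=80)

```text
clock: 5.05
position: [0.5275, 0.0295, 0.057]
ee_rot: [0.0, 0.78, 0.626, 0.001]
contact_force: [-1.6, 0.5, 7.6]
width: 0.0185
gripper_force: 78.2
```

```bash
cat >> h.py <<'E'
def st():
    s=get_state();M=rot(s["ee_rot"]);print(round(s["clock"],2),np.round(s["position"],4),"ty",round(np.degrees(np.arctan2(M[1,1],M[0,1])),2),"F",np.round(s["contact_force"],1),"M",np.round(s["moment"],2),"w",round(s["width"],4),round(s["gripper_force"],1),"q6",round(s["qpos"][5],3))
E
python3 -c "
from h import *
st();p=get_image('wrist');save(p,'w2.png');st()"
```

```text
5.05 [0.5275 0.0295 0.057 ] ty -12.56 F [-1.6  0.5  7.6] M [0.14 0.38 0.05] w 0.0185 78.2 q6 0.143
5.1 [0.5275 0.0295 0.0571] ty -12.56 F [-1.6  0.6  8.9] M [0.13 0.39 0.05] w 0.0183 78.2 q6 0.143
```

View pics/w2.png

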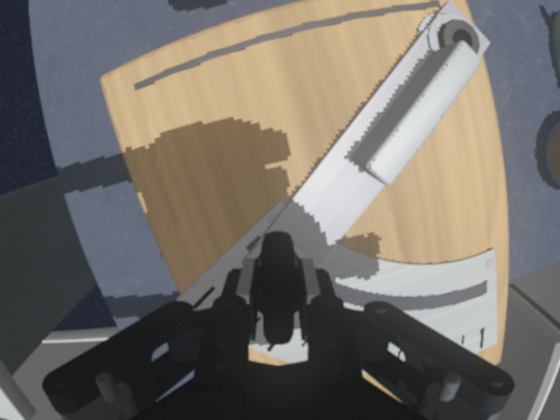

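The wing (278,285) sits between the pads with the grip at 78 N. I start slackening in small steps.

apply_moves(deltas=[5,0,0,-1,-4,5,0,0,-2,-8,5,0,0,-2,-12,5,0,0,-2,-16,5,0,0,-2,-20])

```text
clock: 5.52
position: [0.5277, 0.0289, 0.0591]
ee_rot: [0.001, 0.659, 0.752, 0.001]
contact_force: [-1.0, -1.3, 7.3]
width: 0.0126
gripper_force: 108.7
```

```bash
python3 -c "
from h import *
st()"
```

```text
5.52 [0.5277 0.0289 0.0591] ty 7.54 F [-1.  -1.3  7.3] M [-0.23  0.38 -0.51] w 0.0126 108.7 q6 -0.208
```

apply_moves(deltas=[5,0,0,0,-5,5,0,0,0,-10,5,0,0,0,-15,5,0,0,0,-15])

```text
clock: 5.85
position: [0.5279, 0.0289, 0.0589]
ee_rot: [0.001, 0.555, 0.832, 0.0]
contact_force: [-1.9, -2.2, 5.5]
width: 0.0128
gripper_force: 108.5
```

```bash
python3 -c "
from h import *
st()"
```

```text
5.85 [0.5279 0.0289 0.0589] ty 22.57 F [-1.9 -2.2  5.5] M [-0.09  0.26 -0.13] w 0.0128 108.5 q6 -0.47
```

apply_moves(deltas=[5,0,0,0,-5,5,0,0,0,-10,5,0,0,0,-15,5,0,0,0,-15])

```text
clock: 6.18
position: [0.5281, 0.0291, 0.0587]
ee_rot: [0.001, 0.442, 0.897, 0.0]
contact_force: [-0.5, -0.9, 6.3]
width: 0.0128
gripper_force: 108.8
```

```bash
python3 -c "
from h import *
st()"
```

```text
6.18 [0.5281 0.0291 0.0587] ty 37.52 F [-0.5 -0.9  6.3] M [-0.01  0.19  0.14] w 0.0128 108.8 q6 -0.731
```

apply_moves(deltas=[5,0,0,0,-5,5,0,0,0,-10,5,0,0,0,-15,5,0,0,0,-15])

```text
clock: 6.52
position: [0.5283, 0.0292, 0.0586]
ee_rot: [0.001, 0.322, 0.947, 0.0]
contact_force: [-0.4, -0.9, 4.0]
width: 0.0125
gripper_force: 108.7
```

```bash
python3 -c "
from h import *
st()"
```

```text
6.52 [0.5283 0.0292 0.0586] ty 52.47 F [-0.4 -0.9  4. ] M [0.05 0.12 0.02] w 0.0125 108.7 q6 -0.992
```

apply_moves(deltas=[5,0,0,0,-5,5,0,0,0,-10,5,0,0,0,-15,5,0,0,0,-15])

```text
clock: 6.85
position: [0.5284, 0.0294, 0.0586]
ee_rot: [0.002, 0.195, 0.981, 0.0]
contact_force: [-0.2, -0.7, 5.5]
width: 0.0126
gripper_force: 108.6
```

```bash
python3 -c "
from h import *
st()"
```

```text
6.85 [0.5284 0.0294 0.0586] ty 67.47 F [-0.2 -0.7  5.5] M [0.19 0.12 0.03] w 0.0126 108.6 q6 -1.254
```

Resistance has fallen to a plateau of about 0.03 N m after 80°, so the clamp is slack. Next comes the arc, with the wing turning along with the fence.

```bash
cat >> h.py <<'E'
PIV=np.array([.6415,.1266])
def arc(dphi,n):
    s=get_state();M=rot(s["ee_rot"]);k=s["position"];v=k[:2]-PIV
    print("phi",np.degrees(np.arctan2(-v[0],-v[1])),"r",np.hypot(*v))
    for i in range(1,n+1):
        a=np.radians(-dphi*i/n);c,t=np.cos(a),np.sin(a)
        w=PIV+np.array([[c,-t],[t,c]])@v
        d=M.T@np.array([w[0]-k[0],w[1]-k[1],0])*1000
        print(np.round(d[:2],1),round(dphi*i/n,2))
E
python3 -c "
from h import *
arc(-22.5,11)"
```

```text
phi 49.32952137681758 r 0.1491030298195892
[-4.8 -2.3] -2.05
[-9.7 -4.5] -4.09
[-14.6  -6.4] -6.14
[-19.6  -8.2] -8.18
[-24.7  -9.8] -10.23
[-29.8 -11.2] -12.27
[-35.  -12.5] -14.32
[-40.2 -13.5] -16.36
[-45.5 -14.4] -18.41
[-50.7 -15.1] -20.45
[-56.  -15.6] -22.5
```

apply_moves(deltas=[5,-4.8,-2.3,0,-2,5,-9.7,-4.5,0,-4,5,-14.6,-6.4,0,-6,5,-19.6,-8.2,0,-8,5,-24.7,-9.8,0,-10])

```text
clock: 7.27
position: [0.547, 0.0113, 0.0585]
ee_rot: [0.001, 0.11, 0.994, 0.001]
contact_force: [-0.7, 1.9, 5.8]
width: 0.0126
gripper_force: 108.8
```

```bash
python3 -c "
from h import *
st();arc(-12.5,6)"
```

```text
7.27 [0.547  0.0113 0.0585] ty 77.38 F [-0.7  1.9  5.8] M [0.39 0.19 0.06] w 0.0126 108.8 q6 -1.459
phi 39.32358074358938 r 0.14910987949707155
[-4.9 -2.3] -2.08
[-9.9 -4.5] -4.17
[-14.9  -6.5] -6.25
[-20.   -8.3] -8.33
[-25.2  -9.9] -10.42
[-30.4 -11.3] -12.5
```

Low forces, so the fence follows. I continue along the arc and then look.

apply_moves(deltas=[5,-4.9,-2.3,0,-2.1,5,-9.9,-4.5,0,-4.2,5,-14.9,-6.5,0,-6.2,5,-20,-8.3,0,-8.3,5,-25.2,-9.9,0,-10.4,5,-30.4,-11.3,0,-12.5,5,-30.4,-11.3,0,-12.5])

```text
clock: 7.85
position: [0.5754, -0.007, 0.0586]
ee_rot: [0.002, 0.001, 1.0, 0.0]
contact_force: [0.6, 0.2, 5.4]
width: 0.0124
gripper_force: 108.9
```

Run:
```python
from h import *
st()
for cam in("wrist","top","scene"):
    p=get_image(cam);save(p,cam[0]+"3.png")
    d={}
    for n in ("pivot","pointer","mark_30","knob_grip","scale_plate"):
        for a in place_of(n,p)[:1]: d[n]=at_z(p,a["point"],Z[n],cam=="wrist");print(cam,n,round(a["score"],2),np.round(a["point"],1),np.round(d[n],4))
f=cv2.imread("pics/s3.png")[180:290,170:350];g=cv2.imread("pics/t3.png")[190:310,165:325]
cv2.imwrite("pics/st3.png",np.hstack([cv2.resize(f,(400,300),interpolation=2),cv2.resize(g,(400,300),interpolation=2)]))
```

```text
7.85 [ 0.5754 -0.007   0.0586] ty 89.84 F [0.6 0.2 5.4] M [0.32 0.11 0.03] w 0.0124 108.9 q6 -1.702
wrist pivot 0.71 [468.7 341.5] [0.6401 0.125  0.03  ]
wrist pointer 0.6 [217.8 235.9] [ 0.5591 -0.038   0.03  ]
wrist mark_30 0.92 [215.9 238.7] [ 0.563  -0.0404  0.024 ]
wrist knob_grip 0.59 [278.4 282.4] [ 0.5732 -0.0071  0.053 ]
wrist scale_plate 0.41 [504.2 390. ] [0.7486 0.2285 0.    ]
top pivot 0.73 [193.7 217.8] [0.6371 0.1263 0.03  ]
top mark_30 0.9 [269.8 253.3] [ 0.5649 -0.0374  0.024 ]
scene pivot 0.56 [202.3 223.8] [0.6408 0.1198 0.03  ]
```

View pics/st3.png

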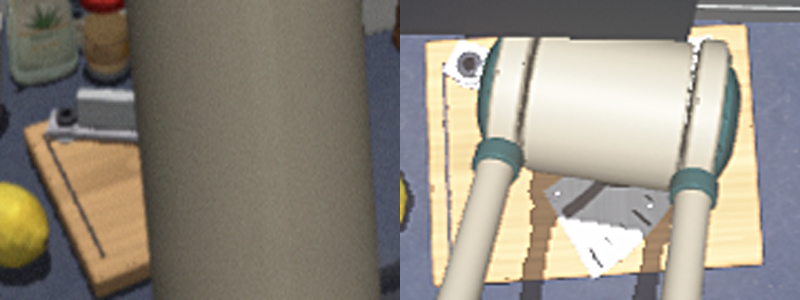

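View pics/w3.png

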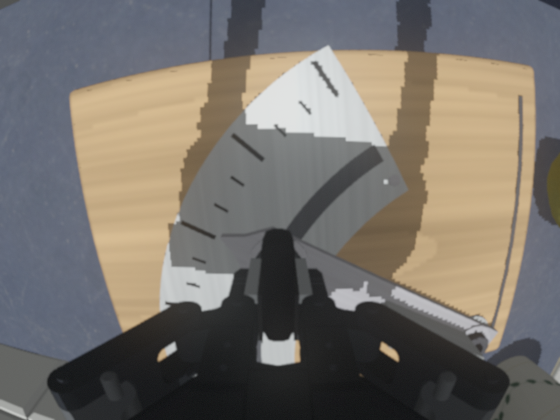

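The wrist view shows the 60°, 45° and 30° lines at (325,78), (248,148) and (197,230), and the pointer tip at about (220,235), close to the 30° line's inner end. A zoom will show the fine error.

Run:
```python
import cv2
g=cv2.imread("pics/w3.png")[205:265,165:245]
cv2.imwrite("pics/z3.png",cv2.resize(g,(800,600),interpolation=cv2.INTER_CUBIC))
```

```text
(no output)
```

View pics/z3.png

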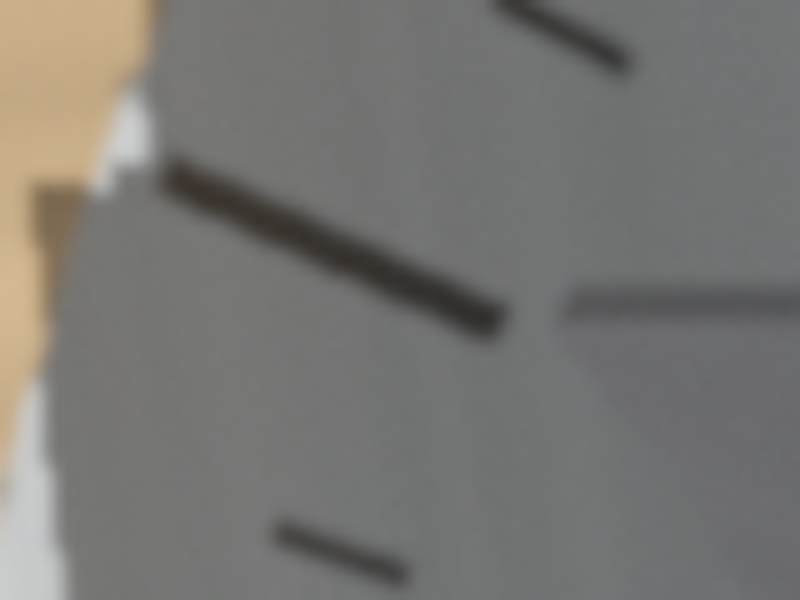

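Run:
```python
from h import *
p=get_image("wrist");f=lambda z:(164.55+z[0]/10,204.55+z[1]/10)
A=at_z(p,f((497,322)),.024,True)[:2];B=at_z(p,f((170,175)),.024,True)[:2]
u=(A-B)/np.linalg.norm(A-B);nrm=np.array([-u[1],u[0]])
for t in((558,318),(568,318),(565,310)):
    T=at_z(p,f(t),.03,True)[:2];d=T-A
    print(A,B,np.linalg.norm(A-B),"line ang",np.degrees(np.arctan2(u[0],u[1])),"T",T,"along",d@u*1e3,"perp",(d@nrm)*1e3,"deg cw", np.degrees(d@nrm/.183))
    print([ (np.degrees(np.arctan2(P[0]-q[0],P[1]-q[1]))) for q in [T,A,B] for P in [PIV,np.array([.6401,.125])]])
st()
```

```text
[ 0.561187   -0.04088577] [ 0.55294198 -0.05834806] 0.019310934068823823 line ang 25.274865262488902 T [ 0.55869194 -0.03638814] along 3.0017702639078965 perp 4.176518529328192 deg cw 1.3076332502114258
[np.float64(26.93338714506767), np.float64(26.76747558494612), np.float64(25.61871239883778), np.float64(25.440754485737333), np.float64(25.586331280746677), np.float64(25.424974610496168)]
[ 0.561187   -0.04088577] [ 0.55294198 -0.05834806] 0.019310934068823823 line ang 25.274865262488902 T [ 0.55868989 -0.03586636] along 3.47272644627156 perp 4.4011565992722295 deg cw 1.3779655634669339
[np.float64(27.0082220138532), np.float64(26.842738179556417), np.float64(25.61871239883778), np.float64(25.440754485737333), np.float64(25.586331280746677), np.float64(25.424974610496168)]
[ 0.561187   -0.04088577] [ 0.55294198 -0.05834806] 0.019310934068823823 line ang 25.274865262488902 T [ 0.55825413 -0.03599547] along 3.169929325932831 perp 4.740074450141861 deg cw 1.4840779266170656
[np.float64(27.111606490450537), np.float64(26.94758898530107), np.float64(25.61871239883778), np.float64(25.440754485737333), np.float64(25.586331280746677), np.float64(25.424974610496168)]
8.8 [ 0.5747 -0.0066  0.0586] ty 89.78 F [1.6 0.7 5.5] M [ 0.18  0.1  -0.02] w 0.0125 108.7 q6 -1.7
```

apply_moves(deltas=[5,-1.8,-0.9,0,-0.8,5,-3.6,-1.8,0,-1.5,5,-3.6,-1.8,0,-1.5,5,-3.6,-1.8,0,-1.5])

```text
clock: 9.13
position: [0.578, -0.0082, 0.0586]
ee_rot: [0.001, -0.011, 1.0, 0.0]
contact_force: [0.7, 1.4, 5.4]
width: 0.0124
gripper_force: 108.9
```

Run:
```python
from h import *
st()
p=get_image("wrist");save(p,"w4.png")
g=cv2.imread("pics/w4.png")[205:265,165:245]
cv2.imwrite("pics/z4.png",cv2.resize(g,(800,600),interpolation=cv2.INTER_CUBIC))
```

```text
9.13 [ 0.578  -0.0082  0.0586] ty 91.29 F [0.7 1.4 5.4] M [ 0.28  0.09 -0.02] w 0.0124 108.9 q6 -1.729
```

View pics/z4.png

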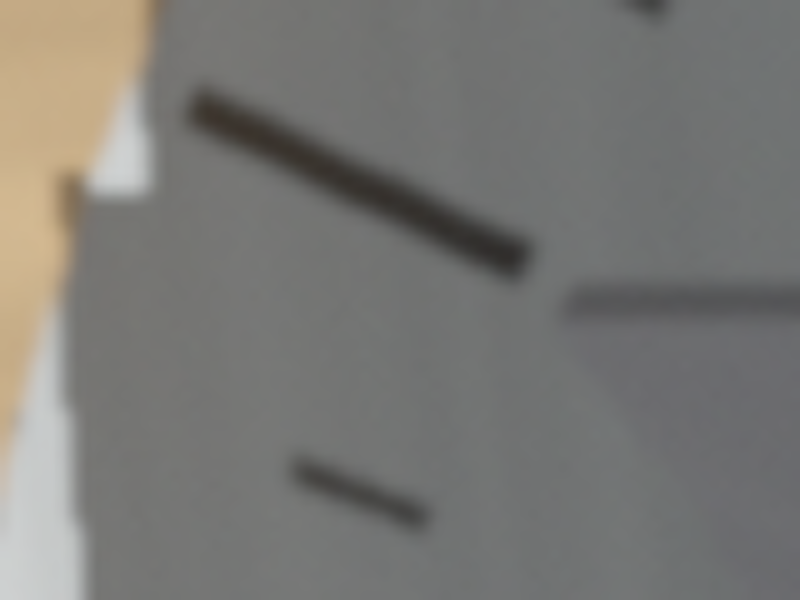

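The line's inner end is now at zoom (523,262), its outer end at (200,108), and the tip at (562,318).

Run:
```python
from h import *
p=get_image("wrist");f=lambda z:(164.55+z[0]/10,204.55+z[1]/10)
A=at_z(p,f((523,262)),.024,True)[:2];B=at_z(p,f((200,108)),.024,True)[:2]
u=(A-B)/np.linalg.norm(A-B);nrm=np.array([-u[1],u[0]])
print(A,B,np.degrees(np.arctan2(u[0],u[1])))
for t,z in(((562,318),.03),((570,290),.025)):
    T=at_z(p,f(t),z,True)[:2];d=T-A
    print(T,"along",d@u*1e3,"deg cw", np.degrees(d@nrm/.183),[(np.degrees(np.arctan2(PIV[0]-q[0],PIV[1]-q[1]))) for q in [T,A,B]])
# place_of check
for n in("pivot","pointer","mark_30"):
    for a in place_of(n,p)[:1]: print(n,at_z(p,a["point"],Z[n],True),a["point"])
st()
```

```text
[ 0.56187256 -0.04125221] [ 0.55375094 -0.05854091] 25.162469543949094
[ 0.5626959  -0.03816846] along 3.141191233091233 deg cw 0.1771972938735844 [np.float64(25.560473240757197), np.float64(25.379203784372763), np.float64(25.35899764261607)]
[ 0.56300598 -0.03859175] along 2.889908770594211 deg cw 0.03297729644546007 [np.float64(25.415624890155147), np.float64(25.379203784372763), np.float64(25.35899764261607)]
pivot [0.64130853 0.12690584 0.03      ] [469.7, 343.4]
pointer [ 0.56109025 -0.04000967  0.03      ] [217.1, 233.3]
mark_30 [ 0.56135429 -0.03974983  0.024     ] [219.6, 229.9]
9.38 [ 0.578  -0.0082  0.0586] ty 91.29 F [1.  0.8 6.3] M [0.29 0.19 0.06] w 0.0124 108.8 q6 -1.729
```

The fence is on the line within about 0.2°. I now tighten clockwise, averaging the torque by feel.

apply_moves(deltas=[5,0,0,0,6,5,0,0,0,12,5,0,0,0,18,5,0,0,0,24,5,0,0,0,24])

```text
clock: 9.8
position: [0.578, -0.0086, 0.0586]
ee_rot: [0.001, 0.198, 0.98, 0.0]
contact_force: [0.3, 0.4, 6.0]
width: 0.0128
gripper_force: 108.8
```

```bash
cat > m.py <<'E'
from h import *
L=[]
for i in range(8):
    s=get_state();L.append(np.r_[s["moment"],s["contact_force"]]);get_image("top") 
L=np.array(L);print("mean",np.round(L.mean(0),3),"sd",np.round(L.std(0),3));st()
E
python3 m.py
```

```text
mean [ 0.111  0.147 -0.034  0.39  -0.148  6.058] sd [0.028 0.033 0.017 0.359 0.526 0.544]
10.2 [ 0.578  -0.0086  0.0586] ty 67.29 F [ 1.2 -0.3  6.4] M [ 0.12  0.2  -0.08] w 0.0126 108.8 q6 -1.31
```

apply_moves(deltas=[5,0,0,0,6,5,0,0,0,12,5,0,0,0,12])

```text
clock: 10.45
position: [0.5778, -0.0088, 0.0587]
ee_rot: [0.001, 0.299, 0.954, 0.0]
contact_force: [0.8, -0.1, 6.4]
width: 0.0125
gripper_force: 109.1
```

```bash
python3 m.py
```

```text
mean [ 0.041  0.2    0.058 -0.236 -0.456  6.925] sd [0.022 0.02  0.025 0.759 0.461 0.532]
10.85 [ 0.5778 -0.0088  0.0588] ty 55.32 F [ 0.3 -1.3  6.8] M [ 0.1   0.19 -0.02] w 0.0128 109.1 q6 -1.101
```

apply_moves(deltas=[5,0,0,0,5,5,0,0,0,10,5,0,0,0,10])

```text
clock: 11.1
position: [0.5778, -0.0089, 0.0589]
ee_rot: [0.001, 0.381, 0.925, -0.0]
contact_force: [-1.6, -0.9, 7.6]
width: 0.0124
gripper_force: 109.5
```

```bash
python3 m.py
```

```text
mean [ 0.028  0.235  0.265 -0.345 -0.715  7.665] sd [0.037 0.016 0.032 0.552 0.268 0.263]
11.5 [ 0.5778 -0.0089  0.0589] ty 45.38 F [-0.5 -0.6  8.1] M [0.   0.3  0.27] w 0.0126 109.5 q6 -0.927
```

apply_moves(deltas=[5,0,0,0,5,5,0,0,0,10,5,0,0,0,10])

```text
clock: 11.75
position: [0.5776, -0.009, 0.059]
ee_rot: [0.001, 0.459, 0.888, -0.0]
contact_force: [-1.2, -0.8, 8.1]
width: 0.0123
gripper_force: 110.1
```

```bash
python3 m.py
```

```text
mean [-0.023  0.319  0.562 -0.792 -1.013  8.658] sd [0.031 0.036 0.019 0.375 0.429 0.538]
12.15 [ 0.5777 -0.009   0.059 ] ty 35.44 F [-0.6  0.3  9. ] M [0.   0.3  0.54] w 0.0126 110.1 q6 -0.753
```

apply_moves(deltas=[5,0,0,0,4,5,0,0,0,7,5,0,0,0,7])

```text
clock: 12.4
position: [0.5776, -0.009, 0.0591]
ee_rot: [0.001, 0.512, 0.859, -0.0]
contact_force: [-0.7, -1.0, 9.5]
width: 0.0124
gripper_force: 110.7
```

```bash
python3 m.py
```

```text
mean [-0.016  0.371  0.767 -0.985 -1.138  9.32 ] sd [0.033 0.023 0.035 0.347 0.477 0.565]
12.8 [ 0.5776 -0.009   0.0591] ty 28.49 F [-1.6 -1.8  9.9] M [-0.05  0.41  0.78] w 0.0126 110.7 q6 -0.631
```

apply_moves(deltas=[5,0,0,0,-1.5,5,0,0,0,-1.5,5,0,0,0,-1.5])

```text
clock: 13.05
position: [0.5776, -0.009, 0.0591]
ee_rot: [0.001, 0.501, 0.866, -0.0]
contact_force: [-1.0, -1.0, 9.6]
width: 0.0121
gripper_force: 110.0
```

```bash
python3 m.py
python3 - <<'E'
from h import *
p=get_image("wrist");save(p,"w5.png")
E
```

```text
mean [-0.052  0.381  0.438 -1.336 -1.258  9.333] sd [0.03  0.035 0.016 0.526 0.486 0.535]
13.45 [ 0.5776 -0.009   0.0591] ty 29.92 F [-1.6 -1.6  8.9] M [-0.06  0.32  0.42] w 0.0126 110.0 q6 -0.657
```

apply_moves(deltas=[20,0,0,0,-1.5,45,0,0,0,-1.5,45,0,0,0,-1.5,45,0,0,0,-1.5,45,0,0,-20,-1.5,45,0,0,-50,-1.5,45,0,0,-85,-1.5,45,0,0,-120,-1.5,45,0,0,-150,-1.5,45,0,0,-150,-1.5])

```text
clock: 14.33
position: [0.5803, -0.009, 0.2137]
ee_rot: [0.005, 0.489, 0.872, 0.002]
contact_force: [0.7, 0.5, -0.5]
width: 0.0449
gripper_force: 0.0
```

Run:
```python
from h import *
st()
p=get_image("wrist");save(p,"w6.png")
d={n:place_of(n,p)[:1] for n in("pivot","pointer","mark_30","knob_grip")}
for n in d: 
    for a in d[n]: print(n,np.round(a["point"],1),at_z(p,a["point"],Z[n],True))
c=d["mark_30"][0]["point"] if d["mark_30"] else (200,230)
x,y=int(c[0])-60,int(c[1])-45;print(x,y)
g=cv2.imread("pics/w6.png")[y:y+90,x:x+120]
cv2.imwrite("pics/z6.png",cv2.resize(g,(800,600),interpolation=cv2.INTER_CUBIC))
```

```text
14.33 [ 0.5803 -0.009   0.2137] ty 31.4 F [ 0.7  0.5 -0.5] M [-0.04  0.01  0.02] w 0.0449 0.0 q6 -0.683
pivot [402.2 113.4] [0.64248252 0.12656749 0.03      ]
pointer [244.1 210. ] [ 0.56101244 -0.03900763  0.03      ]
mark_30 [243.6 207.8] [ 0.55983107 -0.03906009  0.024     ]
knob_grip [273.8 197.8] [ 0.57685631 -0.00815593  0.053     ]
183 162
```

View pics/z6.png

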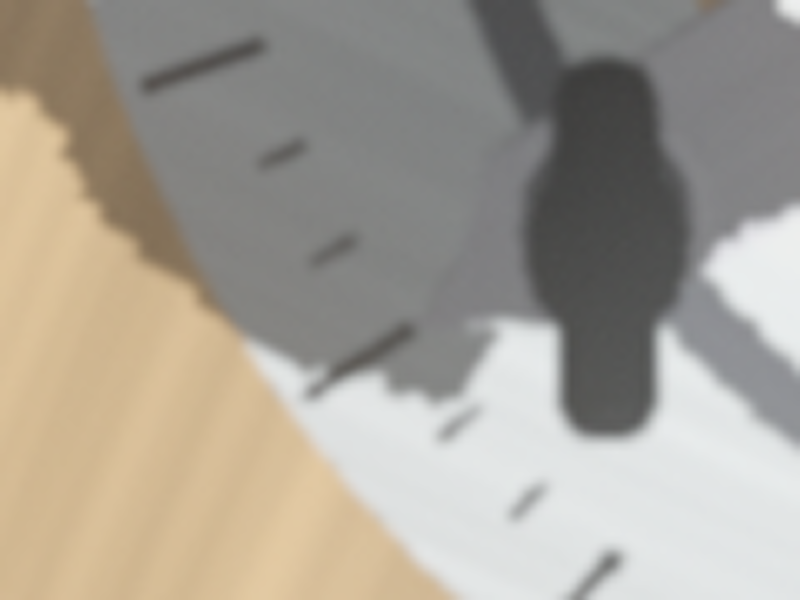

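The pointer sits on the inner end of the third long line (zoom (425,318)). The fence did not shift on release, and both torque and turn angle put the clamp within the finger-tight band. I'm handing the job in.

```bash
python3 -c "
from rig import *
print(sign_off())"
```

```text
the job is handed in; nothing more can be done
None
```

The fence now stands with its pointer on the 30° line (within about 0.2° before tightening, no visible shift after release). The knob was retightened there and let go, and the job is handed in, but no verdict came back. Torque peaked at about 0.77 N m, above the 0.5–0.7 asked, then was eased back 1.5°. I put the pad force at about 28–49 N, from torque and turn angle, not measured.

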